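# Pack a ward box with a jar and two cartons

## Task

Pack the order into the shallow blue ward box: the blue-capped tablet jar that already stands in it, the white carton with the orange bands and the white carton with the red stripes. They only just fit side by side in one row, and the jar stands where it blocks the room, so move it along; in the end all three must stand upright, flat on the floor of the box. Do not tip any of them over on the way, and leave everything else on the worktop where it is.

Things in the scene. Friction and masses are not known exactly. Their poses are not given: they have to be found in the camera images.
- ward_box: Shallow open blue plastic box, fixed to the worktop. Outside 74 x 154 x 34 mm (x, y, z; finger tabs add 13 mm at each y end, the rim 3 mm each x side), inside 68 mm along its x and 148 mm along its y, walls and floor 3 mm. Origin: centre of its underside; the row of goods runs along its y axis.
- jar: White tablet jar with blue ribbed cap and green label line, loose, standing in the box. 76 mm high; body diameter 47 mm up to 58 mm, cap diameter 44 mm above. Origin: centre of its underside (so 3 mm above the box's underside while it stands in the box); z up its axis.
- carton_orange: White folding carton with orange bands, loose, standing upright on the worktop. 42 (its x) x 62 (its y) x 85 mm high. Origin: centre of its underside.
- carton_red: White folding carton with red vertical stripes, loose, standing upright on the worktop. 47 (its x) x 62 (its y) x 76 mm high. Origin: centre of its underside.
- orange_jar: Bystander: orange tablet jar with white cap, loose, diameter 47, height 76 mm. Origin: centre of its underside.
- tape: Bystander: roll of brown packing tape lying flat, loose, diameter 96, height 48 mm. Origin: centre of its underside.
- green_vial: Bystander: small glass vial with green cap, loose, diameter 26, height 57 mm. Origin: centre of its underside.
- wood_stamp: Bystander: wooden hand stamp, loose, 25 x 52 x 69 mm high. Origin: centre of its underside.

How it is judged:
By the outcome, as a careful person would: the job done as asked, in the order asked, and still so for the second after the job is handed in, with the robot touching nothing.
It also fails if it takes over 72 s, if anything falls off the work surface, if the arm or the gripper's body presses on something with over 40 N, if the wrist force passes 120 N, or if a joint passes its speed limit or range.

## Robot

A 6-joint arm with a two-finger parallel gripper is mounted at the origin on a cart in front of the work surface, level with it; the furniture and walls round the work are solid. World frame = base frame: x ahead of the robot, y to its left, z up, the work surface at z = 0. Lengths are in mm, angles in rad, forces in N, time in s.
With the tool pointing down it reaches from about 325 to 775 mm from the base axis. Payload 5.5 kg.
Tool frame: the origin (TCP) lies between the finger pads; the fingertips stand arm.nose_length ahead of it and the grasp point (between the pads) lies 8 mm behind it (arm.nose_length is the distance from the TCP to the fingertips, in mm); z points along the fingers, y is the line along which they close (so a half turn about z gives the same grasp; the last joint's range is limited). The gripper opens to 88 mm and grips with 3 to 60 N. Pads are 20 mm wide; open, the fingers measure 115 mm over their backs; the gripper's body (75 mm by 178 mm) begins 61 mm behind the grasp point.
Start: joints at [-1.296, 0.091, 1.231, -0, 1.82, -0.057], TCP at [195.447, -567.289, 233.631] pointing down, gripper open.
Joint ranges: [-2.87, 2.87], [-0.86, 2.18], [0.17, 2.46], [-1.51, 4.65], [0.06, 2.69], [-2.65, 2.65]. Speed limits (rad/s): [2.57, 2.57, 3.01, 3.14, 3.14, 3.14].

## Interface

Orientations are given as a unit quaternion [x, y, z, w].
In Python, from workcell import arm, imaging, close_job gives the robot as it stands.
- The arm moves only by the shell command python3 -m jog 'ROWS'. ROWS is JSON, a list that holds one entry, the list of rows, each a list of 7 numbers: the turn, a rotation vector about the world's x, y, z in degrees, then the shift along the world's x, y, z in cm, then the opening, from 0 (shut) to 1 (fully open). A call has 1 to 20 rows; each row shifts and turns the commanded pose from where the row before left it; what a row does not reach is not made up. A row lasts 1/8 s, in which the tool goes at most 62.5 mm and 10.7 degrees, less where a joint would pass 70% of its speed; a pose out of reach is approached as far as the arm can. A call is refused whole if a number of a shift passes 6.25 or a number of a turn 10.7, either way. A call with a gripper value outside its range is refused whole. The fingers move at their own pace and stop on an object; the grip force is fixed at half the most. Time passes only in rows, so rows that do not move let the fingers close. It gives the time, the measured TCP pose, the force, the opening and the grip force at its end, in the units of the state.
- arm.read_state(): the state, without advancing time (a new reading comes with each control period).
- imaging.get_image(name): name is "side" or "top"; returns the picture (480x640x3 uint8, red, green, blue); there is no depth.
- imaging.camera_model(name): a dict with "mtx" (3x3 intrinsics, pixels), "pose" (4x4, takes a point from camera to world coordinates). Camera axes: x right, y down, z forward; pixel columns grow to the right and rows downward; lengths in mm; the calibration is good to about 2 mm. A picture is of the moment at which its call begins. camera_model takes no time and is no camera call.
- close_job(): hands the job in; it is judged then, once.
The state is a dict: "clock": time; "joint_positions": joint angles; "qvel": joint speeds; "effort": joint torques, N m; "ee_pos": TCP position; "orientation": TCP orientation; "ft_force": force on the tool from outside, world axes, zero at the start; "moment": the same for the moment, N m; "gripper_width": opening from 0.0 (shut) to 1.0 (fully open); "finger_force": force on a finger pad.
Only numpy, scipy, OpenCV 4.12 (cv2) and the standard library are available. Lean on these libraries where they do the work, as an engineer would, in place of code of your own. Each camera call takes 0.05 s, during which the arm holds its last target. There are 200 camera calls.

## Working session

There is one attempt and no reset: what is moved stays moved. The work goes in short steps, Python scripts to look and compute and a shell command to move; the robot and the scene stay as the last step left them, time stands still between calls to the robot, and variables do not carry over. Pictures are saved under pics/ and viewed, at most 12 in all, crops included, and the job is handed in when it is done.

```bash
mkdir -p pics
cat > h.py <<'E'
import numpy as np,cv2
from workcell import arm,imaging
def snap(n,f):
    cv2.imwrite(f,cv2.cvtColor(imaging.get_image(n),cv2.COLOR_RGB2BGR))
def ray(n,uv,z):
    m=imaging.camera_model(n);K=np.array(m['mtx']);T=np.array(m['pose'])
    d=T[:3,:3]@np.linalg.solve(K,[uv[0],uv[1],1.]);o=T[:3,3]
    return (o+d*(z-o[2])/d[2]).round(1)
def proj(n,p):
    m=imaging.camera_model(n);K=np.array(m['mtx']);T=np.array(m['pose'])
    c=T[:3,:3].T@(np.array(p)-T[:3,3]);q=K@c;return (q[:2]/q[2]).round(1)
E
python3 - <<'E'
from h import *
for n in('top','side'):
    snap(n,f'pics/{n}0.png');m=imaging.camera_model(n);print(n,np.array(m['mtx']).round(1).tolist(),np.array(m['pose']).round(3).tolist())
s=arm.read_state();print(s,arm.nose_length)
E
```

```text
top [[442.4, 0.0, 315.8], [0.0, 442.4, 247.3], [0.0, 0.0, 1.0]] [[0.021, -0.986, 0.163, 359.882], [-1.0, -0.021, 0.006, -108.855], [-0.003, -0.163, -0.987, 1091.678], [0.0, 0.0, 0.0, 1.0]]
side [[545.6, 0.0, 324.9], [0.0, 545.6, 233.5], [0.0, 0.0, 1.0]] [[0.99, 0.126, -0.068, 630.139], [0.143, -0.848, 0.51, -764.646], [0.006, -0.514, -0.858, 1173.218], [0.0, 0.0, 0.0, 1.0]]
{'clock': 0.1, 'joint_positions': array([-1.29570021e+00,  9.17740029e-02,  1.23175957e+00,  3.38391308e-05,
        1.81983420e+00, -5.67147831e-02]), 'qvel': array([-0.00093996, -0.00018449, -0.0042893 ,  0.00070382, -0.00060054,
       -0.00120251]), 'effort': array([ 2.90180178e-03, -4.47856307e+01, -4.07570994e+01,  7.00257928e-02,
        2.84528104e-02, -1.11419306e-04]), 'ee_pos': array([ 195.38357654, -567.02325732,  232.62901545]), 'orientation': array([ 9.86268154e-01,  1.65149450e-01, -8.04167482e-05, -8.84057516e-04]), 'ft_force': array([0.38963701, 0.38982842, 0.02338619]), 'moment': array([ 0.01075296, -0.05065414, -0.05710523]), 'finger_force': 0.0, 'gripper_width': 1.0013485130476205} 11.0
```

View pics/top0.png

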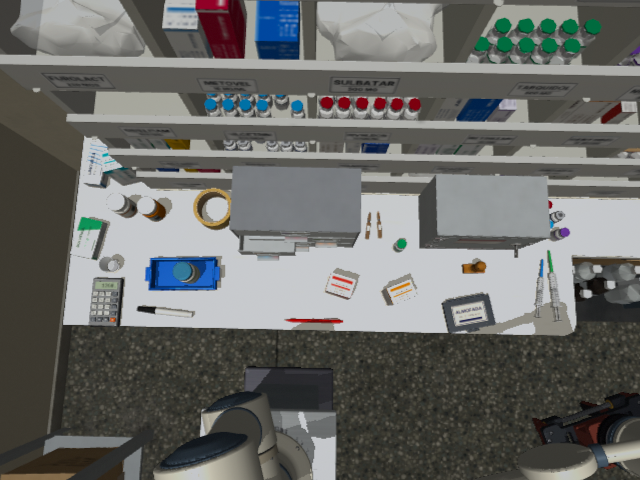

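View pics/side0.png

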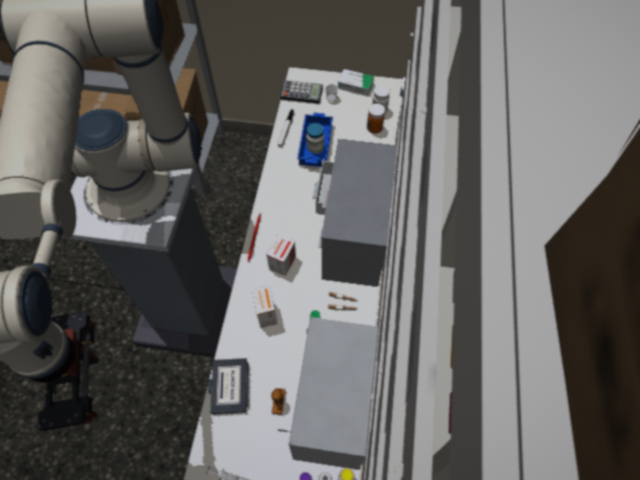

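Top view: the ward box is at about (183,273) with the jar at (186,271), the red carton at (341,284) and the orange one at (400,290). The tall grey units are behind, at rows 165–250. I'll enlarge these areas.

Run:
```python
from h import *
a=cv2.imread('pics/top0.png')
c1=cv2.resize(a[245:305,135:235],None,fx=8,fy=8,interpolation=cv2.INTER_CUBIC)
c2=cv2.resize(a[260:312,320:425],(800,396),interpolation=cv2.INTER_CUBIC)
cv2.imwrite('pics/c1.png',c1);cv2.imwrite('pics/c2.png',c2)
```

```text
(no output)
```

View pics/c1.png

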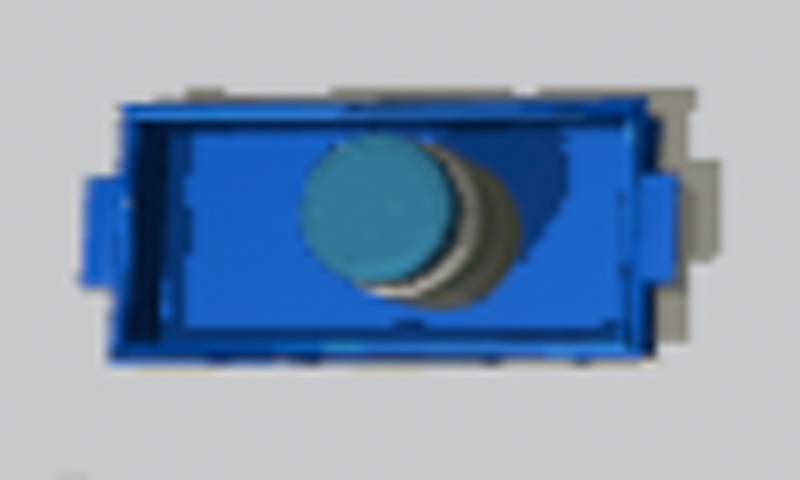

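View pics/c2.png

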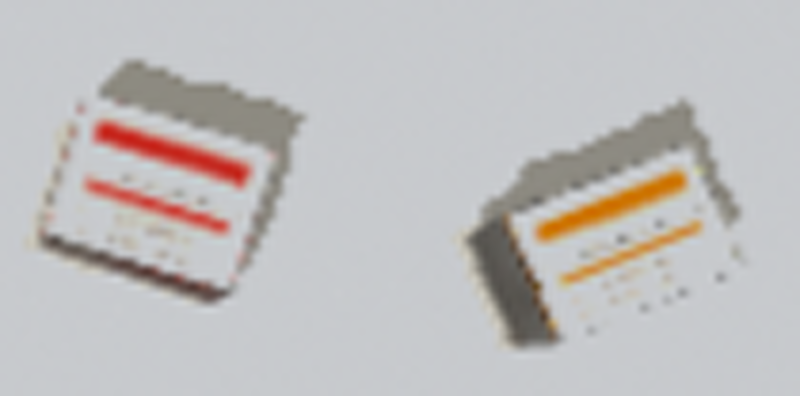

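The box crop shows rim corners at (120,103), (648,98), (655,358) and (110,360), with the cap centre at (377,208). In the carton crop, the red top face is roughly (82,97), (283,150), (232,292), (44,234). The orange one is roughly (510,215), (693,143), (745,258), (556,340).

Run:
```python
from h import *
f=lambda p,s,o:((p[0]+.5)/s-.5+o[0],(p[1]+.5)/s-.5+o[1])
def rect(name,P,s,o,z):
    W=np.array([ray('top',f(p,s,o),z)[:2] for p in P])
    r=cv2.minAreaRect(W.astype(np.float32));print(name,W.tolist(),'mean',W.mean(0).round(1),'edges',np.linalg.norm(W-np.roll(W,-1,0),axis=1).round(1),
     'edge dirs',[np.degrees(np.arctan2(*(W[(i+1)%4]-W[i])[::-1])).round(1) for i in range(4)])
rect('box',[(120,103),(648,98),(655,358),(110,360)],8,(135,245),34)
print('jar',ray('top',f((377,208),8,(135,245)),79))
rect('red',[(82,97),(283,150),(232,292),(44,234)],800/105,(320,260),76)
rect('or',[(510,215),(693,143),(745,258),(556,340)],800/105,(320,260),85)
# side-camera cross overlay
a=cv2.imread('pics/side0.png');
c=[cv2.resize(a[100:180,280:360],(390,390),interpolation=cv2.INTER_CUBIC),cv2.resize(a[230:335,235:310],(390,546),interpolation=cv2.INTER_CUBIC)]
o=np.zeros((546,790,3),np.uint8);o[:390,:390]=c[0];o[:,400:]=c[1];cv2.imwrite('pics/c3.png',o)
```

```text
box [[501.7, 298.8], [506.6, 139.3], [428.3, 132.6], [424.3, 295.3]] mean [465.2 216.5] edges [159.6  78.6 162.7  77.5] edge dirs [np.float64(-88.2), np.float64(-175.1), np.float64(91.4), np.float64(2.6)]
jar [466.8 204.9  79. ]
red [[470.3, -137.3], [455.6, -198.2], [412.6, -183.2], [428.7, -126.6]] mean [ 441.8 -161.3] edges [62.6 45.5 58.8 43. ] edge dirs [np.float64(-103.6), np.float64(160.8), np.float64(74.1), np.float64(-14.4)]
or [[436.7, -265.2], [459.4, -320.0], [425.4, -335.0], [400.0, -278.6]] mean [ 430.4 -299.7] edges [59.3 37.2 61.9 39.1] edge dirs [np.float64(-67.5), np.float64(-156.2), np.float64(114.2), np.float64(20.1)]
```

View pics/c3.png

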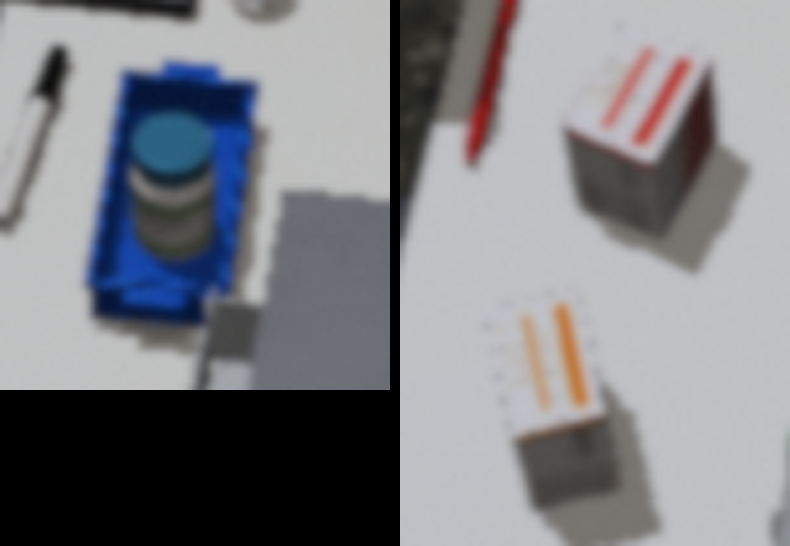

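Run:
```python
from h import *
f=lambda p,s,o:((p[0]+.5)/s-.5+o[0],(p[1]+.5)/s-.5+o[1])
T=lambda p,z:ray('top',f(p,8,(135,245)),z)[:2]
a,b=T((80,233),32),T((680,229),32);print('tabs',a,b,(a+b)/2,np.linalg.norm(a-b),np.degrees(np.arctan2(*(a-b)[::-1])))
S1=lambda p,z:ray('side',f(p,4.875,(280,100)),z)[:2]
print('jar side',S1((172,143),79))
B=[(125,72),(257,85),(232,290),(90,285)];print('box side',[S1(p,34).tolist() for p in B],np.mean([S1(p,34) for p in B],0))
S2=lambda p,z:ray('side',f((p[0]-400,p[1]),5.2,(235,230)),z)[:2]
for n,P,z in(('red',[(567,123),(652,166),(713,60)],76),('or',[(515,438),(605,412)],85),('or bottom',[(535,508),(620,488)],0),('red bottom',[(582,205),(660,238),(716,140)],0)):print(n,[S2(p,z).tolist() for p in P])
print('units',[ray('top',p,0)[:2].tolist() for p in((232,232),(300,250),(360,245),(419,246),(275,255))])
```

```text
tabs [462.3 308.3] [467.3 127.8] [464.8  218.05] 180.56923879775314 91.58673493677969
jar side [470.8 200.2]
box side [[429.4, 289.0], [505.7, 290.3], [512.5, 140.6], [435.6, 132.7]] [470.8  213.15]
red [[418.3, -184.6], [459.2, -200.2], [476.4, -143.5]]
or [[428.0, -337.4], [462.3, -320.7]]
or bottom [[427.6, -334.8], [462.5, -320.3]]
red bottom [[419.0, -186.0], [457.8, -197.5], [474.6, -143.2]]
units [[575.2, 109.6], [532.9, -62.8], [548.8, -212.6], [549.3, -360.1], [519.0, -0.8]]
```

```bash
python3 -m jog '[[[0,0,4.5,1.7,4.8,0,1],[0,0,4.5,1.7,4.8,0,1],[0,0,4.5,1.7,4.8,0,1],[0,0,4.5,1.7,4.8,0,1],[0,0,4.5,1.7,4.8,0,1],[0,0,4.5,1.7,4.8,0,1],[0,0,4.5,1.7,4.8,0,1],[0,0,4.5,1.7,4.8,0,1],[0,0,4.5,1.7,4.8,0,1],[0,0,4.5,1.7,4.8,0,1],[0,0,4.5,1.7,4.8,0,1],[0,0,4.5,1.7,4.8,0,1],[0,0,4.5,1.7,4.8,0,1],[0,0,4.5,1.7,4.8,0,1],[0,0,4.5,1.7,4.8,0,1],[0,0,4.5,1.7,4.8,0,1],[0,0,0,0,0,0,1],[0,0,0,0,0,0,1]]]'
```

```text
clock: 2.35
ee_pos: [467.2, 200.4, 233.2]
orientation: [0.701, 0.713, -0.001, -0.0]
ft_force: [-0.5, -0.9, -0.8]
gripper_width: 1.0
finger_force: 0.0
```

```bash
python3 -m jog '[[[0,0,0.7,0,0.2,-4.5,1],[0,0,0,0,0,-4.5,1],[0,0,0,0,0,-4.5,1],[0,0,0,0,0,-3,1],[0,0,0,0,0,-1.5,1],[0,0,0,0,0,0,0],[0,0,0,0,0,0,0],[0,0,0,0,0,0,0],[0,0,0,0,0,0,0],[0,0,0,0,0,0,0]]]'
python3 - <<'E'
from h import *
snap('top','pics/t1.png');snap('side','pics/s1.png')
a=cv2.imread('pics/t1.png')[210:320,110:260];b=cv2.imread('pics/s1.png')[80:190,250:400]
cv2.imwrite('pics/c4.png',np.hstack([cv2.resize(i,(400,293),interpolation=cv2.INTER_CUBIC) for i in(a,b)]))
E
```

```text
clock: 3.6
ee_pos: [467.8, 202.9, 54.3]
orientation: [0.696, 0.718, 0.0, 0.0]
ft_force: [-0.1, 0.6, 2.8]
gripper_width: 0.531
finger_force: 30.0
```

View pics/c4.png

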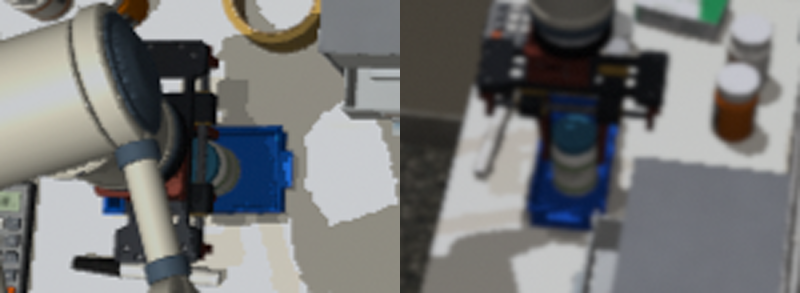

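The jar is held between the fingers, at an opening of 46.7 mm. I'll lift it slightly and move it towards the -y end of the box.

```bash
python3 -m jog '[[[0,0,0,0,0,0.2,0],[0,0,0,0,0,0.2,0],[0,0,0,0,-0.8,0,0],[0,0,0,0,-1,0,0],[0,0,0,0,-0.7,0,0],[0,0,0,0,-0.4,0,0],[0,0,0,0,0,0,0]]]';python3 -m jog '[[[0,0,0,0,-0.2,0,0],[0,0,0,0,-0.2,0,0],[0,0,0,0,0,0,0]]]'
```

```text
clock: 4.58
ee_pos: [467.5, 173.4, 57.7]
orientation: [0.697, 0.717, 0.0, -0.0]
ft_force: [-0.5, 0.3, -1.0]
gripper_width: 0.525
finger_force: 30.0
clock: 4.95
ee_pos: [467.4, 169.7, 57.6]
orientation: [0.696, 0.718, -0.0, -0.0]
ft_force: [-0.1, -0.9, -0.4]
gripper_width: 0.523
finger_force: 30.0
```

```bash
python3 -m jog '[[[0,0,0,0,-0.2,0,0],[0,0,0,0,0,0,0]]]';python3 -m jog '[[[0,0,0,0,-0.2,0,0],[0,0,0,0,0,0,0]]]'
```

```text
clock: 5.2
ee_pos: [467.4, 167.6, 57.6]
orientation: [0.697, 0.718, -0.0, 0.0]
ft_force: [-0.5, -0.1, -0.6]
gripper_width: 0.53
finger_force: 30.0
clock: 5.45
ee_pos: [467.5, 165.6, 57.6]
orientation: [0.697, 0.718, -0.0, 0.0]
ft_force: [-0.7, -0.3, -1.1]
gripper_width: 0.533
finger_force: 30.0
```

```bash
python3 -m jog '[[[0,0,0,0,-0.15,0,0],[0,0,0,0,0,0,0]]]';python3 -m jog '[[[0,0,0,0,-0.15,0,0],[0,0,0,0,0,0,0]]]'
```

```text
clock: 5.7
ee_pos: [467.5, 164.6, 57.7]
orientation: [0.696, 0.718, 0.0, -0.0]
ft_force: [-0.8, 2.9, -0.0]
gripper_width: 0.531
finger_force: 30.0
clock: 5.95
ee_pos: [467.5, 164.2, 58.0]
orientation: [0.696, 0.718, 0.001, -0.001]
ft_force: [-0.5, 6.3, -0.3]
gripper_width: 0.532
finger_force: 30.0
```

```bash
python3 -m jog '[[[0,0,0,0,0.3,0,0],[0,0,0,0,0,-0.2,0],[0,0,0,0,0,-0.25,0],[0,0,0,0,0,0,0],[0,0,0,0,0,0,1],[0,0,0,0,0,0,1],[0,0,0,0,0,0,1],[0,0,0,0,0,0,1],[0,0,0,0,0,2,1],[0,0,0,0,0,5,1],[0,0,0,0,0,5,1],[0,0,0,0,0,3,1]]]'; python3 -m jog '[[[0,0,-6.9,-0.35,-4.6,0,1],[0,0,-6.9,-0.35,-4.6,0,1],[0,0,-6.9,-0.35,-4.6,0,1],[0,0,-6.9,-0.35,-4.6,0,1],[0,0,-6.9,-0.35,-4.6,0,1],[0,0,-6.9,-0.35,-4.6,0,1],[0,0,-6.9,-0.35,-4.6,0,1],[0,0,-6.9,-0.35,-4.6,0,1],[0,0,-6.9,-0.35,-4.6,0,1],[0,0,-6.9,-0.35,-4.6,0,1],[0,0,0,0,0,0,1],[0,0,0,0,0,0,1]]]'
python3 - <<'E'
from h import *
snap('top','pics/t2.png')
a=cv2.imread('pics/t2.png');cv2.imwrite('pics/c5.png',cv2.resize(a[245:305,135:235],None,fx=8,fy=8,interpolation=cv2.INTER_CUBIC))
E
```

```text
clock: 7.45
ee_pos: [468.1, 165.9, 208.1]
orientation: [0.696, 0.718, 0.002, 0.001]
ft_force: [0.4, 0.4, -0.1]
gripper_width: 1.002
finger_force: 0.0
clock: 8.95
ee_pos: [432.5, -294.0, 204.1]
orientation: [0.98, 0.197, 0.0, 0.0]
ft_force: [0.3, -0.6, -0.1]
gripper_width: 0.999
finger_force: 0.0
```

View pics/c5.png

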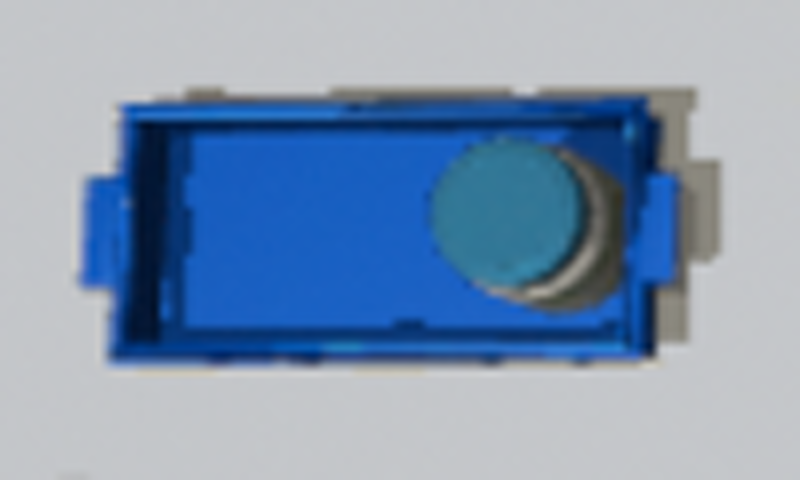

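The jar now stands upright against the -y wall, with the cap at (507,212). That fits the robot's own position if the top camera has a (+2.5,-2.5) mm bias. Next I grasp the orange carton.

```bash
python3 -m jog '[[[0,0,0,0,-0.75,-4.5,1],[0,0,0,0,0,-4.5,1],[0,0,0,0,0,-3.5,1],[0,0,0,0,0,-2.1,1],[0,0,0,0,0,0,1],[0,0,0,0,0,0,0],[0,0,0,0,0,0,0],[0,0,0,0,0,0,0],[0,0,0,0,0,0,0]]]'
python3 - <<'E'
from h import *
snap('side','pics/s2.png');snap('top','pics/t3.png')
a=cv2.imread('pics/t3.png')[240:320,350:450];b=cv2.imread('pics/s2.png')[240:340,210:335]
cv2.imwrite('pics/c6.png',np.hstack([cv2.resize(i,(400,320),interpolation=cv2.INTER_CUBIC) for i in(a,b)]))
E
```

```text
clock: 10.12
ee_pos: [432.9, -302.1, 58.3]
orientation: [0.98, 0.197, 0.001, 0.001]
ft_force: [-0.2, 0.5, 5.2]
gripper_width: 0.698
finger_force: 30.0
```

View pics/c6.png

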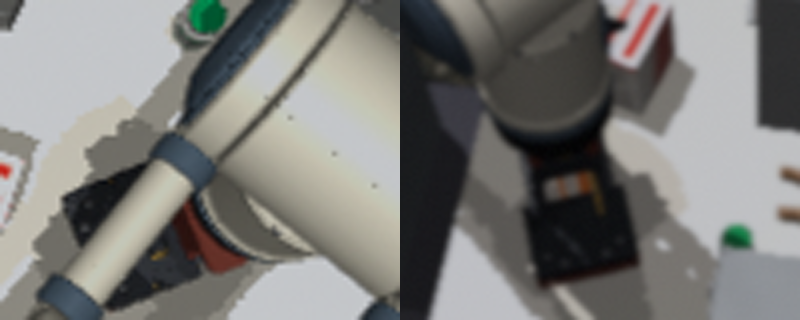

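```bash
python3 -m jog '[[[0,0,0,0,0,1,0],[0,0,0,0,0,3,0],[0,0,0,0,0,4,0],[0,0,0,0,0,4,0],[0,0,5.7,0.28,4.7,0,0],[0,0,5.7,0.28,4.7,0,0],[0,0,5.7,0.28,4.7,0,0],[0,0,5.7,0.28,4.7,0,0],[0,0,5.7,0.28,4.7,0,0],[0,0,5.7,0.28,4.7,0,0],[0,0,5.7,0.28,4.7,0,0],[0,0,5.7,0.28,4.7,0,0],[0,0,5.7,0.28,4.7,0,0],[0,0,5.7,0.28,4.7,0,0],[0,0,5.7,0.28,4.7,0,0],[0,0,5.7,0.28,4.7,0,0],[0,0,0,0,0,0,0],[0,0,0,0,0,0,0]]]'
python3 - <<'E'
from h import *
snap('side','pics/s3.png')
s=arm.read_state();print(s['ee_pos'],s['orientation'],s['ft_force'])
b=cv2.imread('pics/s3.png')[70:190,260:380]
cv2.imwrite('pics/c7.png',cv2.resize(b,(600,600),interpolation=cv2.INTER_CUBIC))
E
```

```text
clock: 12.48
ee_pos: [466.0, 261.7, 177.0]
orientation: [0.7, 0.714, -0.0, 0.0]
ft_force: [-0.6, -0.6, -0.4]
gripper_width: 0.7
finger_force: 30.0
[466.09496109 261.32891493 177.12922082] [ 7.00731917e-01  7.13424605e-01 -2.94473551e-04  1.64380745e-04] [ 0.3502851  -0.49538399 -0.60552927]
```

View pics/c7.png

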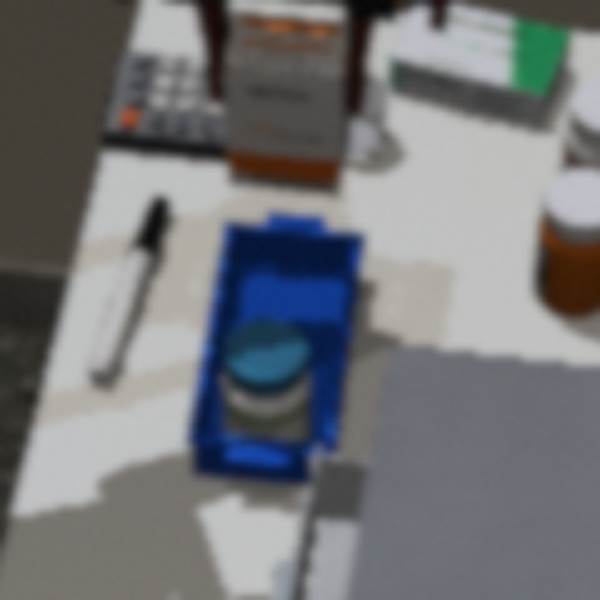

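The orange carton hangs upright in the gripper. Its lower near edge runs from (230,180) to (337,187) in the crop.

Run:
```python
from h import *
for p in((230,180),(337,187)): print(ray('side',((p[0]+.5)/5-.5+260,(p[1]+.5)/5-.5+70),118.7))
p=(267,342);print('jar',ray('side',((p[0]+.5)/5-.5+260,(p[1]+.5)/5-.5+70),79))
```

```text
[440.3 241.2 118.7]
[496.4 244.6 118.7]
jar [470.7 168.7  79. ]
```

```bash
python3 -m jog '[[[0,0,0.5,0,0,-3,0],[0,0,0,0,0,-3,0],[0,0,0,0,0,-1.5,0],[0,0,0,0,0,-0.5,0],[0,0,0,0,0,-0.5,0],[0,0,0,0,0,-0.5,0],[0,0,0,0,0,0,0]]]'; python3 -m jog '[[[0,0,0,0,0,-0.5,0],[0,0,0,0,0,-0.5,0],[0,0,0,0,0,0,0]]]'
```

```text
clock: 13.4
ee_pos: [466.1, 262.2, 87.2]
orientation: [0.697, 0.717, 0.0, 0.0]
ft_force: [-1.3, 0.5, -0.5]
gripper_width: 0.7
finger_force: 30.0
clock: 13.78
ee_pos: [465.7, 262.1, 76.4]
orientation: [0.697, 0.717, -0.001, -0.0]
ft_force: [-0.3, -0.7, -1.1]
gripper_width: 0.702
finger_force: 30.0
```

Inside the walls with no contact. I'll go lower, then feel for the +y wall.

```bash
python3 -m jog '[[[0,0,0,0,0,-0.6,0],[0,0,0,0,0,-0.5,0],[0,0,0,0,0.2,0,0],[0,0,0,0,0,0,0]]]'; python3 -m jog '[[[0,0,0,0,0.2,0,0],[0,0,0,0,0,0,0]]]';python3 -m jog '[[[0,0,0,0,0.15,0,0],[0,0,0,0,0,0,0]]]'
```

```text
clock: 14.28
ee_pos: [466.0, 264.4, 66.2]
orientation: [0.697, 0.717, 0.0, -0.0]
ft_force: [-0.0, -0.8, -0.1]
gripper_width: 0.7
finger_force: 30.0
clock: 14.52
ee_pos: [466.1, 266.4, 66.3]
orientation: [0.697, 0.717, 0.0, 0.0]
ft_force: [0.2, 0.6, 0.0]
gripper_width: 0.699
finger_force: 30.0
clock: 14.78
ee_pos: [466.1, 267.8, 66.2]
orientation: [0.697, 0.717, 0.0, 0.0]
ft_force: [-0.3, 0.0, -0.8]
gripper_width: 0.704
finger_force: 30.0
```

```bash
python3 -m jog '[[[0,0,0,0,0.15,0,0],[0,0,0,0,0,0,0]]]'; python3 -m jog '[[[0,0,0,0,0.15,0,0],[0,0,0,0,0,0,0]]]'
```

```text
clock: 15.02
ee_pos: [466.0, 269.3, 66.1]
orientation: [0.697, 0.717, -0.0, -0.0]
ft_force: [-0.2, -0.7, -0.4]
gripper_width: 0.695
finger_force: 30.0
clock: 15.28
ee_pos: [466.1, 270.8, 66.1]
orientation: [0.697, 0.717, 0.0, -0.0]
ft_force: [-0.0, 0.1, -1.3]
gripper_width: 0.7
finger_force: 30.0
```

```bash
python3 -m jog '[[[0,0,0,0,0.15,0,0],[0,0,0,0,0,0,0]]]'; python3 -m jog '[[[0,0,0,0,0.1,0,0],[0,0,0,0,0,0,0]]]'
```

```text
clock: 15.52
ee_pos: [466.1, 272.3, 66.2]
orientation: [0.697, 0.717, 0.0, -0.0]
ft_force: [-0.4, 0.6, 0.2]
gripper_width: 0.699
finger_force: 30.0
clock: 15.78
ee_pos: [466.1, 272.6, 66.2]
orientation: [0.697, 0.717, -0.001, 0.0]
ft_force: [-1.3, -3.7, 1.5]
gripper_width: 0.696
finger_force: 30.0
```

```bash
python3 -m jog '[[[0,0,0,0,-0.15,0,0],[0,0,0,0,0,-0.2,0],[0,0,0,0,0,-0.2,0],[0,0,0,0,0,0,0]]]'; python3 -m jog '[[[0,0,0,0,0,-0.1,0],[0,0,0,0,0,0,0]]]'
```

```text
clock: 16.27
ee_pos: [465.9, 271.8, 61.8]
orientation: [0.697, 0.717, -0.0, -0.0]
ft_force: [0.8, 0.0, 0.1]
gripper_width: 0.695
finger_force: 30.0
clock: 16.52
ee_pos: [466.2, 271.8, 61.4]
orientation: [0.697, 0.717, 0.0, 0.0]
ft_force: [-1.6, 0.3, 0.2]
gripper_width: 0.697
finger_force: 30.0
```

```bash
python3 -m jog '[[[0,0,0,0,0,-0.1,0],[0,0,0,0,0,0,0]]]'
```

```text
clock: 16.77
ee_pos: [466.1, 271.8, 61.3]
orientation: [0.697, 0.717, 0.0, 0.0]
ft_force: [-2.5, -1.1, 5.8]
gripper_width: 0.698
finger_force: 30.0
```

```bash
python3 -m jog '[[[0,0,0,0,0,0,1],[0,0,0,0,0,0,1],[0,0,0,0,0,0,1],[0,0,0,0,0,1,1],[0,0,0,0,0,4,1],[0,0,0,0,0,5,1],[0,0,0,0,0,4,1],[0,0,7.2,-0.2,-4.35,0,1],[0,0,7.2,-0.2,-4.35,0,1],[0,0,7.2,-0.2,-4.35,0,1],[0,0,7.2,-0.2,-4.35,0,1],[0,0,7.2,-0.2,-4.35,0,1],[0,0,7.2,-0.2,-4.35,0,1],[0,0,7.2,-0.2,-4.35,0,1],[0,0,7.2,-0.2,-4.35,0,1],[0,0,7.2,-0.2,-4.35,0,1],[0,0,7.2,-0.2,-4.35,0,1],[0,0,0,0,0,0,1],[0,0,0,0,0,0,1]]]'
python3 - <<'E'
from h import *
snap('top','pics/t4.png');snap('side','pics/s4.png')
a=cv2.imread('pics/t4.png')[245:305,135:235];b=cv2.imread('pics/s4.png')[95:180,275:360]
cv2.imwrite('pics/c8.png',np.hstack([cv2.resize(a,(480,288),interpolation=cv2.INTER_CUBIC),cv2.resize(b,(288,288),interpolation=cv2.INTER_CUBIC)]))
E
```

```text
clock: 19.15
ee_pos: [446.1, -162.9, 200.6]
orientation: [0.143, 0.99, 0.0, 0.0]
ft_force: [-0.4, -0.2, 0.7]
gripper_width: 1.001
finger_force: 0.0
```

View pics/c8.png

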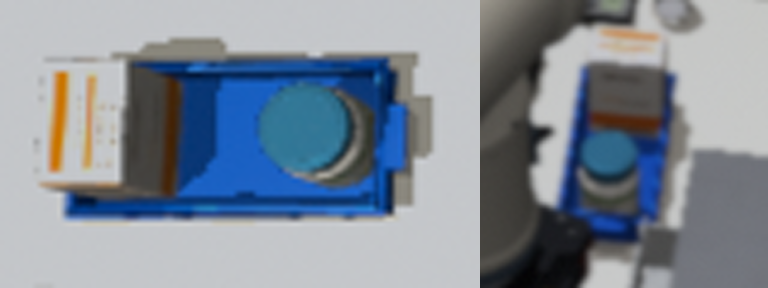

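The orange carton stands at the +y end, with its inner top edge at crop x≈127. The jar cap centre is at (305,128), and the gap between them is clear.

Run:
```python
from h import *
f=lambda p:((p[0]+.5)/4.8-.5+135,(p[1]+.5)/4.8-.5+245)
for p,z in(((127,62),88),((126,188),88),((181,85),3.5),((177,193),3.5),((40,70),88),((37,185),88),((305,128),79)):print(p,z,ray('top',f(p),z))
```

```text
(127, 62) 88 [494.8 251.6  88. ]
(126, 188) 88 [434.7 247.3  88. ]
(181, 85) 3.5 [494.8 253.    3.5]
(177, 193) 3.5 [439.  250.9   3.5]
(40, 70) 88 [490.1 292.8  88. ]
(37, 185) 88 [435.2 289.6  88. ]
(305, 128) 79 [465.9 166.9  79. ]
```

```bash
python3 -m jog '[[[0,0,0,-0.15,-0.05,-4.5,1],[0,0,0,0,0,-4.5,1],[0,0,0,0,0,-3.5,1],[0,0,0,0,0,-2.3,1],[0,0,0,0,0,0,1],[0,0,0,0,0,0,0],[0,0,0,0,0,0,0],[0,0,0,0,0,0,0],[0,0,0,0,0,0,0]]]'
```

```text
clock: 20.38
ee_pos: [445.2, -163.9, 53.3]
orientation: [0.143, 0.99, -0.0, 0.001]
ft_force: [-0.6, 0.8, 4.5]
gripper_width: 0.696
finger_force: 30.0
```

```bash
python3 -m jog '[[[0,0,0,0,0,1,0],[0,0,0,0,0,3,0],[0,0,0,0,0,4,0],[0,0,0,0,0,3.5,0],[0,0,-8,0.24,4.25,0,0],[0,0,-8,0.24,4.25,0,0],[0,0,-8,0.24,4.25,0,0],[0,0,-8,0.24,4.25,0,0],[0,0,-8,0.24,4.25,0,0],[0,0,-8,0.24,4.25,0,0],[0,0,-8,0.24,4.25,0,0],[0,0,-8,0.24,4.25,0,0],[0,0,-8,0.24,4.25,0,0],[0,0,0,0,0,0,0],[0,0,0,0,0,0,0]]]'
python3 - <<'E'
from h import *
snap('side','pics/s5.png');snap('top','pics/t5.png')
a=cv2.imread('pics/t5.png')[230:310,120:240];b=cv2.imread('pics/s5.png')[70:190,260:380]
o=np.zeros((600,800,3),np.uint8);o[:480,:480]=cv2.resize(b,(480,480),interpolation=cv2.INTER_CUBIC);o[:214,480:]=cv2.resize(a,(320,214));cv2.imwrite('pics/c9.png',o)
E
```

```text
clock: 22.25
ee_pos: [466.1, 218.2, 167.1]
orientation: [0.696, 0.718, -0.0, 0.0]
ft_force: [0.4, -0.0, -0.8]
gripper_width: 0.694
finger_force: 30.0
```

View pics/c9.png

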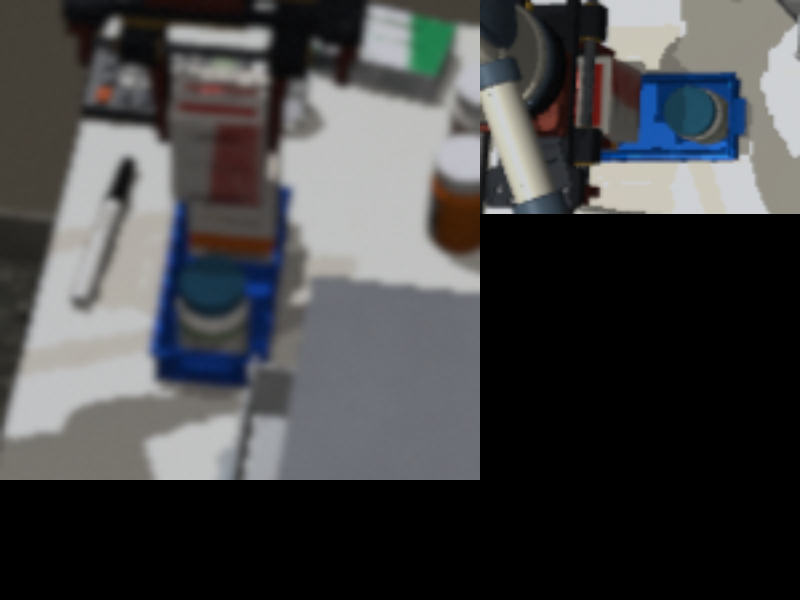

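Run:
```python
from h import *
f=lambda p:((p[0]+.5)/4-.5+260,(p[1]+.5)/4-.5+70)
for p,z in(((172,204),113.8),((268,208),113.8),((213,282),79),((190,252),3.5),((268,256),3.5)):print(p,ray('side',f(p),z))
g=lambda p:((p[0]-480+.5)/2.667-.5+120,(p[1]+.5)/2.667-.5+230)
for p in((642,75),(635,142)):print(p,ray('top',g(p),113.8))
print(proj('side',[466,218-23.5,113.8]),proj('top',[466,218-23.5,113.8]))
```

```text
(172, 204) [440.3 192.8 113.8]
(268, 208) [502.1 198.6 113.8]
(213, 282) [471.5 161.5  79. ]
(190, 252) [440.3 250.    3.5]
(268, 256) [495.1 254.5   3.5]
(642, 75) [491.6 199.  113.8]
(635, 142) [435.4 200.8 113.8]
[312.6 121.2] [181.6 269.3]
```

The red carton hangs upright with its near lower edge at side-crop (172–268, ~206), which puts its centre near y≈220. I'll shift it slightly and lower it while checking force.

```bash
python3 -m jog '[[[0,0,0,0.05,-0.15,-1.2,0],[0,0,0,0,0,-1.0,0],[0,0,0,0,0,-0.4,0],[0,0,0,0,0,-0.3,0],[0,0,0,0,0,0,0]]]'; python3 -m jog '[[[0,0,0,0,0,-0.3,0],[0,0,0,0,0,-0.3,0],[0,0,0,0,0,0,0]]]';  python3 -m jog '[[[0,0,0,0,0,-0.3,0],[0,0,0,0,0,-0.3,0],[0,0,0,0,0,0,0]]]'
```

```text
clock: 22.98
ee_pos: [466.6, 217.2, 138.0]
orientation: [0.697, 0.717, -0.0, -0.0]
ft_force: [0.8, -0.1, -0.6]
gripper_width: 0.701
finger_force: 30.0
clock: 23.35
ee_pos: [466.5, 217.2, 131.8]
orientation: [0.697, 0.717, -0.0, -0.0]
ft_force: [0.0, -0.7, -0.7]
gripper_width: 0.7
finger_force: 30.0
clock: 23.72
ee_pos: [466.5, 217.1, 125.7]
orientation: [0.697, 0.717, -0.0, -0.0]
ft_force: [-0.3, -0.2, -1.4]
gripper_width: 0.697
finger_force: 30.0
```

```bash
python3 -m jog '[[[0,0,0,0,0,-0.5,0],[0,0,0,0,0,-0.5,0],[0,0,0,0,0,-0.5,0],[0,0,0,0,0,-0.5,0],[0,0,0,0,0,0,0]]]'; python3 -m jog '[[[0,0,0,0,0,-0.4,0],[0,0,0,0,0,-0.4,0],[0,0,0,0,0,-0.4,0],[0,0,0,0,0,0,0]]]'; python3 -m jog '[[[0,0,0,0,0,-0.4,0],[0,0,0,0,0,-0.4,0],[0,0,0,0,0,0,0]]]'
```

```text
clock: 24.35
ee_pos: [466.4, 217.1, 105.5]
orientation: [0.697, 0.717, -0.0, -0.0]
ft_force: [0.7, 0.2, -0.1]
gripper_width: 0.698
finger_force: 30.0
clock: 24.85
ee_pos: [466.4, 217.1, 93.6]
orientation: [0.697, 0.717, -0.0, -0.0]
ft_force: [-0.1, 1.0, -0.6]
gripper_width: 0.698
finger_force: 30.0
clock: 25.22
ee_pos: [466.4, 217.1, 85.6]
orientation: [0.697, 0.717, -0.0, -0.0]
ft_force: [0.4, -0.0, -0.5]
gripper_width: 0.7
finger_force: 30.0
```

Its bottom is at about 32, just below the rim, with no contact.

```bash
python3 -m jog '[[[0,0,0,0,0,-0.5,0],[0,0,0,0,0,-0.5,0],[0,0,0,0,0,-0.5,0],[0,0,0,0,0,0,0]]]'; python3 -m jog '[[[0,0,0,0,0,-0.5,0],[0,0,0,0,0,-0.4,0],[0,0,0,0,0,-0.2,0],[0,0,0,0,0,0,0]]]'; python3 -m jog '[[[0,0,0,0,0,-0.15,0],[0,0,0,0,0,-0.15,0],[0,0,0,0,0,0,0]]]'
```

```text
clock: 25.72
ee_pos: [466.3, 217.1, 70.4]
orientation: [0.697, 0.717, -0.001, -0.0]
ft_force: [-0.1, -0.5, -0.8]
gripper_width: 0.697
finger_force: 30.0
clock: 26.22
ee_pos: [466.5, 217.2, 59.9]
orientation: [0.697, 0.717, -0.0, -0.0]
ft_force: [0.7, -0.3, 0.5]
gripper_width: 0.697
finger_force: 30.0
clock: 26.6
ee_pos: [466.6, 217.2, 57.0]
orientation: [0.697, 0.717, -0.0, -0.0]
ft_force: [0.1, 0.6, -2.4]
gripper_width: 0.696
finger_force: 30.0
```

```bash
python3 -m jog '[[[0,0,0,0,0,-0.1,0],[0,0,0,0,0,0,0]]]'; python3 -m jog '[[[0,0,0,0,0,-0.05,0],[0,0,0,0,0,0,0]]]'
```

```text
clock: 26.85
ee_pos: [466.8, 217.3, 56.3]
orientation: [0.697, 0.717, 0.0, 0.0]
ft_force: [-0.2, 0.6, 0.4]
gripper_width: 0.7
finger_force: 30.0
clock: 27.1
ee_pos: [466.8, 217.3, 56.3]
orientation: [0.697, 0.717, 0.0, 0.0]
ft_force: [-0.9, -0.7, 5.5]
gripper_width: 0.697
finger_force: 30.0
```

On the floor. I'll release, withdraw and check.

```bash
python3 -m jog '[[[0,0,0,0,0,0,1],[0,0,0,0,0,0,1],[0,0,0,0,0,0,1],[0,0,0,0,0,1,1],[0,0,0,0,0,4,1],[0,0,0,0,0,5,1],[0,0,0,0,0,5,1],[0,0,0,0,-4.5,0,1],[0,0,0,0,-4.5,0,1],[0,0,0,0,-4.5,0,1],[0,0,0,0,-4.5,0,1],[0,0,0,0,-4.5,0,1],[0,0,0,0,-4.5,0,1],[0,0,0,0,0,0,1],[0,0,0,0,0,0,1]]]'
python3 - <<'E'
from h import *
snap('top','pics/t6.png');snap('side','pics/s6.png')
a=cv2.imread('pics/t6.png')[245:305,135:235];b=cv2.imread('pics/s6.png')[90:180,275:365]
cv2.imwrite('pics/c10.png',np.hstack([cv2.resize(a,(500,300),interpolation=cv2.INTER_CUBIC),cv2.resize(b,(300,300),interpolation=cv2.INTER_CUBIC)]))
E
```

```text
clock: 28.98
ee_pos: [466.7, -52.4, 206.1]
orientation: [0.697, 0.717, 0.0, 0.0]
ft_force: [-0.1, 0.8, -0.5]
gripper_width: 1.001
finger_force: 0.0
```

View pics/c10.png

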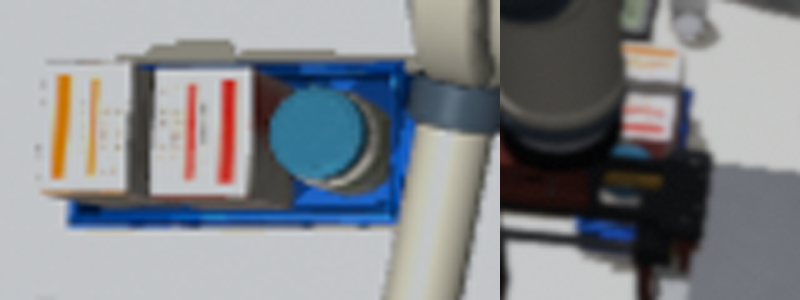

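All three stand upright in one row: the orange carton at (90,125), the red one at (205,130) and the jar at (318,132). The gripper is clear of everything.

```bash
python3 -c "
from workcell import close_job
print(close_job())"
```

```text
the job is handed in; nothing more can be done
None
```

The jar, the red-striped carton and the orange-banded carton stand upright in one row in the ward box, and I handed the job in at about 29 s on the robot's clock.

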